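# Right the two round-bottomed vases in their ring stands

### The arm

A 6-joint arm with a two-finger parallel gripper is mounted at the origin on the work surface. World frame = base frame: x ahead of the robot, y to its left, z up, the work surface at z = 0. Lengths are in m, angles in degrees, forces in N, time in s.
With the tool pointing down it reaches from about 0.35 to 0.85 m from the base axis. Payload 8.1 kg.
Tool frame: the origin (TCP) lies between the finger pads; the fingertips stand 17 mm ahead of it and the grasp point (between the pads) lies 2 mm behind it; z points along the fingers, y is the line along which they close (so a half turn about z gives the same grasp; the last joint's range is limited). The gripper opens to 85 mm and grips with 20 to 120 N. Pads are 22 mm wide; open, the fingers measure 114 mm over their backs; the gripper's body (76 mm by 85 mm) begins 54 mm behind the grasp point. The pads swing forward as they close: fully open they stand 13 mm farther back than shut.
Start: joints at [-72.502, 7.471, 85.268, -0, 87.261, -4.893], TCP at [0.229, -0.555, 0.209] pointing down, gripper open.
Joint ranges: [-169.43, 169.43], [-51.17, 129.36], [1.28, 143.12], [-76.62, 256.62], [0, 156.53], [-152.29, 152.29]. Speed limits (degrees/s): [136.94, 136.94, 159.86, 180, 180, 180].

### API

Orientations are given as a 3x3 rotation matrix whose columns are the frame's x, y, z axes.
In Python, from plant import observe, optics, workorder, nets gives the robot as it stands. The module is installed in compiled form; this text tells all that it offers.
- The arm moves only by the tool arm_command, never from a script. Its argument "moves" is a list of rows, each a list of 3 entries, a list of its own where there are three numbers: the shift along the tool's x, y, z in m, then the turn, a rotation vector about the tool's x, y, z in degrees, then the opening, from 0 (shut) to 1 (fully open). A call has 1 to 20 rows; each row shifts and turns the commanded pose from where the row before left it, along the tool's axes as they then stand; what a row does not reach is not made up. A row lasts 1/10 s, in which the tool goes at most 50 mm and 8.59 degrees, less where a joint would pass 70% of its speed; a pose out of reach is approached as far as the arm can. A call with a gripper value outside its range is refused whole. The fingers move at their own pace and stop on an object; "grip_force" is the grip in N (left out, the last holds). Time passes only in rows, so rows that do not move let the fingers close. It gives the time, the measured TCP pose, the force, the opening and the grip force at its end, in the units of the state.
- observe(): the state, without advancing time (a new reading comes with each control period).
- optics.grab_frame(name): name is "scene" or "top" or "wrist"; returns a dict with "img" (384x512x3 uint8, blue, green, red), "K" (3x3 intrinsics, pixels), "dist" ([k1, k2, p1, p2, k3] as OpenCV has them; the pictures are not rectified), "cam_to_world" (4x4, takes a point from camera to world coordinates); the wrist camera has in their place "T_tool_cam" (4x4, takes a point from camera to tool coordinates, whose origin is the TCP and whose axes are the flange's). Camera axes: x right, y down, z forward; pixel columns grow to the right and rows downward; lengths in m; the calibration is good to about 2 mm. A picture is of the moment at which its call begins: read the wrist's pose just before it. There is no depth.
- workorder.close_job(): hands the job in; it is judged then, once.
Trained networks look in a picture, given as the dict that the camera call returned (one of the last four; its "shot" number tells which), for a name from the list of things; names that differ only in an ending like _2 or _b are one class to them, and where a whole thing is asked for, a point or a joint stands for the part that bears it (a point fixed in the world has none). Each returns a list of dicts, best first, with "p" (0 to 1); they miss things now and then, are a little off and sometimes report something else, mostly with a low value. They report only what shows in the picture. A call takes as long as a camera call.
- nets.search_frame(query, picture): "centre" ([x, y, z] in m, in world coordinates, good to about 4 mm: the middle of the surface that is visible of it).
- nets.pinpoint(query, picture): "centre" ([x, y, z] in m, in world coordinates, good to about 4 mm: a listed point, or the origin of a listed thing).
The state is a dict: "time": time; "qpos": joint angles; "joint_velocities": joint speeds; "joint_torque": joint torques, N m; "tool_pos": TCP position; "eef_rot": TCP orientation; "contact_force": force on the tool from outside, world axes, zero at the start; "torque": the same for the moment, N m; "grip_width": opening from 0.0 (shut) to 1.0 (fully open); "grip_force": force on a finger pad.
Only numpy, scipy, OpenCV 4.12 (cv2) and the standard library are available. Lean on these libraries where they do the work, as an engineer would, in place of code of your own. Each camera call takes 0.05 s, during which the arm holds its last target. There are 200 camera calls.

### The job

The two round-bottomed wooden vases were put back carelessly: set the small light one in the narrow steel ring stand and the big dark one in the wide brass ring stand, so that each sits level, centred and fully down in its own ring, and let go of them. Lower them gently into the rings rather than dropping them in, never let one fall or lay one on the desk, and leave everything else on the desk where it stands.

Things in the scene. Friction and masses are not known exactly. Their poses are not given: they have to be found in the camera images.
- small_vase_bulb (a point): Small vase, light turned wood, red band: a ball 68 mm in diameter with a straight neck on top, 110 mm high, 0.11 kg, round about its long axis. This point is the ball's centre; its z axis runs along the vase from ball to mouth. Starts crooked in the wide stand, leaning 25 degrees to any side; friction holds any lean. Upright in the narrow stand this point is 83 mm above the desk.
- small_vase_neck (a point): Middle of the small vase's neck, the place to grip: 52 mm from the ball's centre along the vase's z axis; same axes. The straight neck is 24 mm in diameter and runs from 33 mm to the mouth, 76 mm from the ball's centre.
- big_vase_bulb (a point): Big vase, dark turned wood, pale band: a ball 80 mm in diameter with a straight neck on top, 124 mm high, 0.16 kg, round about its long axis. This point is the ball's centre; its z axis runs along the vase from ball to mouth. Starts in the cork ring, leaning 45 degrees to any side; friction holds any lean. Upright in the wide stand this point is 87 mm above the desk.
- big_vase_neck (a point): Middle of the big vase's neck, the place to grip: 58 mm from the ball's centre along the vase's z axis; same axes. The straight neck is 28 mm in diameter and runs from 38 mm to the mouth, 84 mm from the ball's centre.
- wide_stand_ring (a point): The wide stand, brass: a level ring 74 mm in outer and 50 mm in inner diameter, on three short legs that stand on a foot ring 98 mm in diameter. This point is the centre of the ring at its top face, 56 mm above the desk. It is fixed to the desk. The big vase belongs in it; at the start the small vase is in it.
- narrow_stand_ring (a point): The narrow stand, dark steel: the same form, ring 64 mm in outer and 40 mm in inner diameter, foot ring 88 mm in diameter. This point is the centre of the ring at its top face, 56 mm above the desk. It is fixed to the desk and empty at the start. The small vase belongs in it.
- cork_ring: The cork ring, lying fixed on the desk: 100 mm outer and 58 mm inner diameter, 24 mm high; origin at the centre of its underside. The big vase leans in it at the start.
- maple_figure: A bystander to be left alone: turned maple figure, 125 high, 50 wide (mm); origin at the centre of its underside.
- gnome: A bystander to be left alone: wooden gnome with green body and red pointed hat, 129 high, 52 wide (mm); origin at the centre of its underside.
- mug: A bystander to be left alone: white mug, 90 high, 76 wide, handle on its +y side (mm); origin at the centre of its underside.
- duck: A bystander to be left alone: yellow toy duck, 96 high, 64 wide (mm); origin at the centre of its underside.
- adapter: A bystander to be left alone: black power brick, 110 x 55 x 32 (mm); origin at the centre of its underside.
- module: A bystander to be left alone: green circuit module on a grey base, 100 x 70, 29 high (mm); origin at the centre of its underside.
- screwdriver: A bystander to be left alone: screwdriver, 170 long, lying flat (mm); origin at the centre of its underside.

How it is judged (in metres and radians):
At the end, for the whole second after the job is handed in: Each vase rests in its own stand (small in narrow, big in wide), its ball centred over the ring within 6 mm, within 5 mm of the fully seated height, its axis within 0.12 rad (7 degrees) of vertical, released and at rest (horizontal distance between small_vase_bulb and narrow_stand_ring below 0.006 m and height (world z) of small_vase_bulb between 0.0785 and 0.0885 m and angle between each of small_vase_bulb, big_vase_bulb's own z axis and vertical below 0.12 rad and linear speed of each of small_vase, big_vase below 0.03 m/s and angular speed of each of small_vase, big_vase below 0.3 rad/s and horizontal distance between big_vase_bulb and wide_stand_ring below 0.006 m and height (world z) of big_vase_bulb between 0.0822 and 0.0922 m); the robot touches nothing.
It fails at once if a bystander is shifted by more than 30 mm (distance of any of maple_figure, gnome, mug, duck, adapter, module, screwdriver from where it was at the start of the episode above 0.03 m).
It fails at once if a bystander is knocked over (angle between any of maple_figure, gnome, mug, duck, adapter, module's own z axis and vertical above 0.5 rad).
It fails at once if a vase is banged or pressed onto its own ring stand with more than 40 N (contact force between small_vase and narrow_stand above 40 N or contact force between big_vase and wide_stand above 40 N).
It fails at once if a vase falls to the desk or is laid on it (height (world z) of small_vase_bulb below 0.036 m or height (world z) of big_vase_bulb below 0.0415 m).
It fails at once if a vase is let go over its own ring while still more than 8 mm above its seat ((horizontal distance between small_vase_bulb and narrow_stand_ring below 0.03 m and height (world z) of small_vase_bulb above 0.0915 m and contact force between the fingers and small_vase below 0.1 N) or (horizontal distance between big_vase_bulb and wide_stand_ring below 0.03 m and height (world z) of big_vase_bulb above 0.0952 m and contact force between the fingers and big_vase below 0.1 N)).
It also fails if it takes over 72 s, if anything falls off the work surface, if the arm or the gripper's body presses on something with over 40 N, if the wrist force passes 120 N, or if a joint passes its speed limit or range.

## Working session

There is one attempt and no reset: what is moved stays moved. The work goes in short steps, Python scripts to look and compute and a tool call to move; the robot and the scene stay as the last step left them, time stands still between calls to the robot, and variables do not carry over. Pictures are saved under pics/ and viewed, at most 10 in all, crops included, and the job is handed in when it is done.

Besides the shell and the picture viewer there is one more tool, called after "Request:" as name([rows], argument=value, ...), one row to a line, values as JSON. arm_command: Moves the arm, as the interface text tells. Its arguments: {"type":"object","properties":{"moves":{"type":"array"},"grip_force":{"type":"number"}},"required":["moves"]}

```bash
mkdir -p pics
cat > h.py <<'E'
import numpy as np, cv2
from plant import observe, optics, workorder, nets
np.set_printoptions(precision=4,suppress=True)
def look(cam,names,save=None):
    f=optics.grab_frame(cam)
    if save: cv2.imwrite('pics/'+save,f['img'])
    out={}
    for n in names:
        r=nets.pinpoint(n,f)
        out[n]=[(np.round(d['centre'],4).tolist(),round(d['p'],2)) for d in r[:2]]
        print(cam,n,out[n])
    return f,out
E
python3 - <<'E'
from h import *
N=['small_vase_bulb','small_vase_neck','big_vase_bulb','big_vase_neck','wide_stand_ring','narrow_stand_ring','cork_ring']
B=['maple_figure','gnome','mug','duck','adapter','module','screwdriver']
a,_=look('scene',N,'s0.png'); b,_=look('top',N+B,'t0.png')
s=observe();print(s['time'],s['tool_pos'],s['eef_rot'])
cv2.imwrite('pics/st0.png',cv2.resize(np.vstack([a['img'],b['img']]),(450,600)) if 0 else cv2.resize(np.hstack([a['img'],b['img']]),(800,300)))
E
```

```text
scene small_vase_bulb [([0.6238, -0.0273, 0.0805], 0.65)]
scene small_vase_neck [([0.6021, -0.0183, 0.1251], 0.73)]
scene big_vase_bulb [([0.5503, 0.2862, 0.0496], 0.74), ([0.3673, 0.3169, -0.0015], 0.66)]
scene big_vase_neck [([0.5369, 0.246, 0.0915], 0.98)]
scene wide_stand_ring [([0.6203, -0.0265, 0.0558], 0.67)]
scene narrow_stand_ring [([0.5281, -0.2726, 0.054], 0.57)]
scene cork_ring [([0.5515, 0.2868, 0.0002], 0.8)]
top small_vase_bulb [([0.622, -0.0277, 0.0794], 0.62)]
top small_vase_neck []
top big_vase_bulb [([0.5525, 0.2864, 0.0513], 0.9)]
top big_vase_neck [([0.5378, 0.2485, 0.0913], 0.81)]
top wide_stand_ring [([0.6225, -0.0264, 0.0566], 0.72)]
top narrow_stand_ring [([0.5267, -0.2732, 0.0575], 0.76)]
top cork_ring [([0.5526, 0.2879, 0.0043], 0.61), ([0.5461, -0.1375, 0.0015], 0.47)]
top maple_figure [([0.5433, 0.1579, -0.0027], 0.78), ([0.6209, -0.0274, 0.084], 0.53)]
top gnome [([0.5492, -0.1334, 0.0041], 0.53)]
top mug [([0.7104, -0.1744, 0.0031], 0.97)]
top duck [([0.6923, 0.1707, 0.0012], 0.97)]
top adapter [([0.3713, 0.3173, -0.0016], 0.94)]
top module [([0.3676, -0.3369, 0.0014], 0.57)]
top screwdriver [([0.4127, -0.0054, 0.0008], 0.61), ([0.6211, -0.0274, 0.08], 0.55)]
1.15 [ 0.2286 -0.5548  0.2089] [[ 0.9246  0.3809 -0.    ]
 [ 0.3809 -0.9246 -0.    ]
 [-0.      0.     -1.    ]]
```

View pics/st0.png

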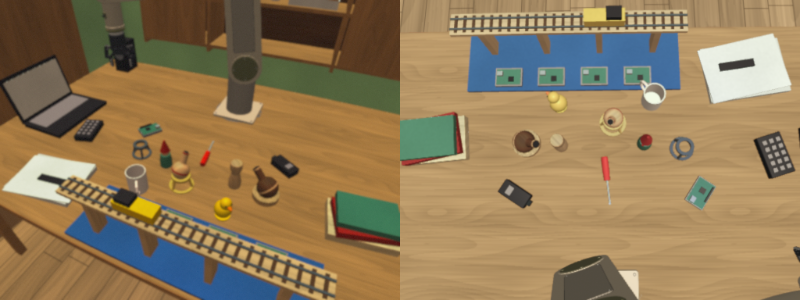

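Run:
```python
from h import *
a=cv2.imread('pics/s0.png'); b=cv2.imread('pics/t0.png')
f=optics.grab_frame('wrist'); print(f['T_tool_cam'],f['K'],f['dist'])
def crop(im,c,w=40): 
    x,y=c; return cv2.resize(im[y-w:y+w,x-w:x+w],(300,300),interpolation=cv2.INTER_CUBIC)
s=512/400
P=lambda u,v:(int(u*s),int(v*s))
cv2.imwrite('pics/c0.png',np.vstack([np.hstack([crop(a,P(181,172)),crop(a,P(265,184))]),np.hstack([crop(b,P(213,120)),crop(b,P(128,142))])]))
```

```text
[[ 0.0001 -0.9464 -0.323   0.0826]
 [ 1.      0.0002 -0.     -0.0005]
 [ 0.0001 -0.323   0.9464 -0.1643]
 [ 0.      0.      0.      1.    ]] [[287.0589   0.     258.6222]
 [  0.     287.0589 196.0603]
 [  0.       0.       1.    ]] [-0.007  0.     0.     0.     0.   ]
```

View pics/c0.png

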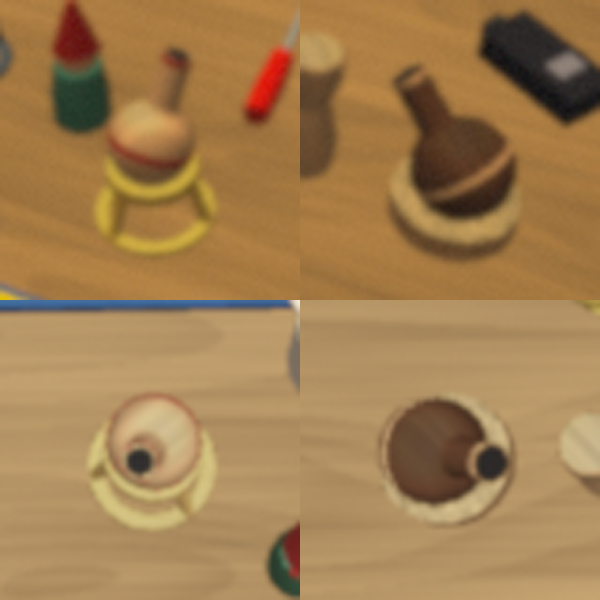

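```bash
cat >> h.py <<'E'
from scipy.spatial.transform import Rotation as Ro
def unit(v): v=np.array(v,float); return v/np.linalg.norm(v)
def frame(z,y):
    z=unit(z); y=np.array(y,float); y=unit(y-z*(y@z)); return np.c_[np.cross(y,z),y,z]
def plan(p,R,s=None):
    """turn first (about TCP), then shift in the turned frame"""
    s=s or observe(); R0=np.array(s['eef_rot']); p0=np.array(s['tool_pos'])
    print('turn',Ro.from_matrix(R0.T@R).as_rotvec(degrees=True),'then shift mm',R.T@(np.array(p)-p0)*1e3, '| shift before turn',R0.T@(np.array(p)-p0)*1e3,'|t',s['time'])
E
python3 - <<'E'
from h import *
a=unit([-.390,.162,.906]); b=np.array([.6215,-.0268,.0785])
R=frame(-a,[-.383,-.924,0]); print(R)
plan(b+.18*a,R)
E
```

```text
[[ 0.8373 -0.383   0.3902]
 [-0.3471 -0.9237 -0.1621]
 [ 0.4225  0.0003 -0.9064]]
turn [-9.8076 23.6855 44.1797] then shift mm [  90.6929 -638.2495    5.9208] | shift before turn [ 510.6121 -392.2042  -32.7687] |t 1.2
```

Request:
arm_command([
  [[0.032, -0.0245, -0.002], [0, 0, 0], 1],
  [[0.032, -0.0245, -0.002], [0, 0, 0], 1],
  [[0.032, -0.0245, -0.002], [0, 0, 0], 1],
  [[0.032, -0.0245, -0.002], [0, 0, 0], 1],
  [[0.032, -0.0245, -0.002], [0, 0, 0], 1],
  [[0.032, -0.0245, -0.002], [0, 0, 0], 1],
  [[0.032, -0.0245, -0.002], [0, 0, 0], 1],
  [[0.032, -0.0245, -0.002], [0, 0, 0], 1],
  [[0.032, -0.0245, -0.002], [0, 0, 0], 1],
  [[0.032, -0.0245, -0.002], [0, 0, 0], 1],
  [[0.032, -0.0245, -0.002], [0, 0, 0], 1],
  [[0.032, -0.0245, -0.002], [0, 0, 0], 1],
  [[0.032, -0.0245, -0.002], [0, 0, 0], 1],
  [[0.032, -0.0245, -0.002], [0, 0, 0], 1],
  [[0.032, -0.0245, -0.002], [0, 0, 0], 1],
  [[0.032, -0.0245, -0.002], [0, 0, 0], 1],
], grip_force=40)

```text
time: 2.8
tool_pos: [0.5533, 0.0044, 0.2412]
eef_rot: [[0.925, 0.381, 0.001], [0.381, -0.925, -0.0], [0.0, 0.0, -1.0]]
contact_force: [0.8, -0.2, -0.0]
grip_width: 0.998
grip_force: 0.0
```

Request:
arm_command([
  [[0, 0, 0], [-1.4, 3.4, 6.3], 1],
  [[0, 0, 0], [-1.4, 3.4, 6.3], 1],
  [[0, 0, 0], [-1.4, 3.4, 6.3], 1],
  [[0, 0, 0], [-1.4, 3.4, 6.3], 1],
  [[0, 0, 0], [-1.4, 3.4, 6.3], 1],
  [[0, 0, 0], [-1.4, 3.4, 6.3], 1],
  [[0, 0, 0], [-1.4, 3.4, 6.3], 1],
  [[0, 0, 0], [0, 0, 0], 1],
  [[0, 0, 0], [0, 0, 0], 1],
])

```text
time: 3.7
tool_pos: [0.5525, 0.0032, 0.2411]
eef_rot: [[0.839, -0.377, 0.392], [-0.342, -0.926, -0.16], [0.423, 0.001, -0.906]]
contact_force: [1.5, -0.7, 0.1]
grip_width: 0.998
grip_force: 0.0
```

```bash
cat >> h.py <<'E'
def wrist_axis(nb,nn,cams=('wrist','scene','top'),save=None):
    B=[];Nn=[]
    for c in cams:
        f,o=look(c,[nb,nn],save if c=='wrist' else None)
        if o[nb] and o[nn]:
            d=np.array(o[nn][0][0])-np.array(o[nb][0][0]); print(c,'len',np.linalg.norm(d),'axis',unit(d))
E
python3 - <<'E'
from h import *
a=unit([-.390,.162,.906]); b=np.array([.6215,-.0268,.0785])
s=observe();print(s['tool_pos'],s['eef_rot'],s['qpos'])
wrist_axis('small_vase_bulb','small_vase_neck',('wrist','wrist','scene','scene'),'w1.png')
plan(b+.06*a,frame(-a,[-.383,-.924,0]),s)
look('wrist',['wide_stand_ring','small_vase_bulb'])
E
```

```text
[0.5525 0.0032 0.2411] [[ 0.8392 -0.3774  0.3916]
 [-0.3416 -0.9261 -0.1603]
 [ 0.4232  0.0008 -0.906 ]] [  2.0116 -24.0363 114.2114 -10.8843  67.1372 116.3958]
wrist small_vase_bulb [([0.6261, -0.0259, 0.0787], 0.95), ([0.6011, -0.0223, 0.1266], 0.61)]
wrist small_vase_neck [([0.542, -0.1387, -0.0015], 0.58), ([0.601, -0.0184, 0.1253], 0.56)]
wrist len 0.1619527400200441 axis [-0.5193 -0.6965 -0.4952]
wrist small_vase_bulb [([0.6265, -0.029, 0.0812], 0.66)]
wrist small_vase_neck [([0.6003, -0.0176, 0.1258], 0.94)]
wrist len 0.052967537228004104 axis [-0.4946  0.2152  0.842 ]
scene small_vase_bulb [([0.6222, -0.0275, 0.0807], 0.93)]
scene small_vase_neck [([0.6014, -0.0177, 0.1299], 0.67)]
scene len 0.05430764218781733 axis [-0.383   0.1805  0.9059]
scene small_vase_bulb [([0.6236, -0.0271, 0.0815], 0.69), ([0.3666, 0.3156, -0.0024], 0.59)]
scene small_vase_neck [([0.6024, -0.0164, 0.126], 0.95), ([0.5374, 0.165, -0.0031], 0.48)]
scene len 0.050439865186179864 axis [-0.4203  0.2121  0.8822]
turn [-0.1233 -0.0445  0.3298] then shift mm [ -0.463    1.2442 119.1629] | shift before turn [ -0.5634   1.4977 119.1595] |t 3.7
wrist wide_stand_ring []
wrist small_vase_bulb [([0.6247, -0.0291, 0.0786], 0.92)]
```

View pics/w1.png

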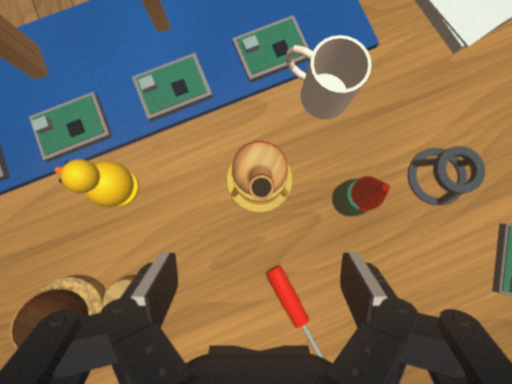

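Run:
```python
from h import *
a=unit([-.395,.166,.904]); b=np.array([.623,-.0272,.079])
plan(b+.06*a,frame(-a,[-.383,-.924,0]))
```

```text
turn [-0.1663  0.2674  0.0683] then shift mm [ -0.2384   0.3346 119.0233] | shift before turn [  0.3164   0.68   119.0217] |t 4.45
```

Request:
arm_command([
  [[0, 0, 0.02], [0, 0, 0], 1],
  [[0, 0, 0.02], [0, 0, 0], 1],
  [[0, 0, 0.02], [0, 0, 0], 1],
  [[0, 0, 0.02], [0, 0, 0], 1],
  [[0, 0, 0.015], [0, 0, 0], 1],
  [[0, 0, 0.012], [0, 0, 0], 1],
  [[0, 0.0003, 0.012], [0, 0, 0], 1],
  [[0, 0, 0], [0, 0, 0], 1],
  [[0, 0, 0], [0, 0, 0], 1],
])

```text
time: 5.35
tool_pos: [0.5992, -0.0168, 0.1332]
eef_rot: [[0.837, -0.382, 0.392], [-0.346, -0.924, -0.162], [0.424, -0.0, -0.906]]
contact_force: [-0.4, -0.2, 0.2]
grip_width: 1.0
grip_force: 0.0
```

Request:
arm_command([
  [[0, 0, 0], [0, 0, 0], 0.5],
  [[0, 0, 0], [0, 0, 0], 0.4],
  [[0, 0, 0], [0, 0, 0], 0.3],
  [[0, 0, 0], [0, 0, 0], 0.2],
  [[0, 0, 0], [0, 0, 0], 0],
  [[0, 0, 0], [0, 0, 0], 0],
  [[0, 0, 0], [0, 0, 0], 0],
  [[0, 0, 0], [0, 0, 0], 0],
  [[0, 0, 0], [0, 0, 0], 0],
  [[0, 0, 0], [0, 0, 0], 0],
], grip_force=30)

```text
time: 6.35
tool_pos: [0.5992, -0.0168, 0.1331]
eef_rot: [[0.837, -0.382, 0.392], [-0.346, -0.924, -0.162], [0.424, -0.0, -0.906]]
contact_force: [0.4, 0.7, -0.8]
grip_width: -0.002
grip_force: 0.0
```

Run:
```python
from h import *
f,_=look('wrist',['small_vase_bulb','small_vase_neck'])
g,_=look('scene',['small_vase_bulb','small_vase_neck'])
h,_=look('top',['small_vase_bulb','small_vase_neck'])
P=np.array([.61,-.02,.1])
def cr(im,c,w=50):
    x,y=map(int,c); return cv2.resize(im[max(0,y-w):y+w,x-w:x+w],(380,380),interpolation=cv2.INTER_CUBIC)
c=[]
for q in (g,h):
    T=np.linalg.inv(q['cam_to_world']); uv,_=cv2.projectPoints(P[None],cv2.Rodrigues(T[:3,:3])[0],T[:3,3],q['K'],np.array(q['dist'])); c.append(cr(q['img'],uv.ravel()))
cv2.imwrite('pics/m1.png',np.hstack([f['img'][:,56:456][:380],c[0]]))
cv2.imwrite('pics/m1t.png',c[1])
```

```text
wrist small_vase_bulb []
wrist small_vase_neck [([0.601, -0.0189, 0.127], 0.57)]
scene small_vase_bulb [([0.6236, -0.0254, 0.0795], 0.67)]
scene small_vase_neck [([0.6016, -0.0177, 0.1255], 0.8)]
top small_vase_bulb [([0.621, -0.0255, 0.0806], 0.86)]
top small_vase_neck [([0.5496, 0.2881, 0.0033], 0.59), ([0.6077, -0.0196, 0.1246], 0.58)]
```

View pics/m1.png

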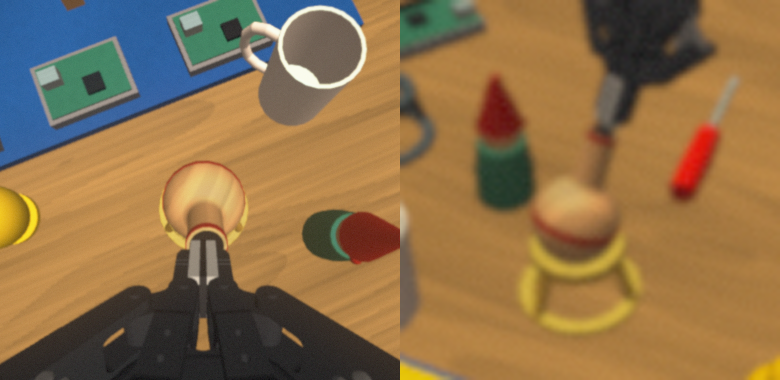

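Run:
```python
from h import *
s=observe(); print(s['tool_pos'],s['grip_width'],s['grip_force'],s['contact_force'],s['torque'])
f=optics.grab_frame('wrist'); im=cv2.resize(f['img'][140:300,190:330],None,fx=3.6,fy=3.6,interpolation=cv2.INTER_CUBIC)
T=np.linalg.inv(f['T_tool_cam'])
for z in (.017,0,-.018,-.06): print(z,[(cv2.projectPoints(np.array([[0,0,z]]),cv2.Rodrigues(T[:3,:3])[0],T[:3,3],f['K'],np.array(f['dist']))[0].ravel()-[190,140])*3.6])
cv2.imwrite('pics/m2.png',im)
```

```text
[ 0.5992 -0.0168  0.1331] 0.0027228997360401923 0.0 [-0.5882  0.7812 -0.4559] [0.0445 0.179  0.0043]
0.017 [array([246.6738, 301.4196])]Traceback (most recent call last):
  File "<stdin>", line 5, in <module>
cv2.error: OpenCV(4.12.0) /io/opencv/modules/calib3d/src/calibration_base.cpp:1490: error: (-215:Assertion failed) npoints >= 0 && (depth == CV_32F || depth == CV_64F) in function 'projectPoints'
```

Run:
```python
from h import *
f=optics.grab_frame('wrist'); im=cv2.resize(f['img'][140:300,190:330],None,fx=3.6,fy=3.6,interpolation=cv2.INTER_CUBIC)
T=np.linalg.inv(f['T_tool_cam'])
for z in (.017,0.,-.018,-.06): print(z,[(cv2.projectPoints(np.array([[0,0,z]],float),cv2.Rodrigues(T[:3,:3])[0],T[:3,3],f['K'],np.array(f['dist']))[0].ravel()-[190,140])*3.6])
cv2.imwrite('pics/m2.png',im)
```

```text
0.017 [array([246.6738, 301.4196])]
0.0 [array([246.6518, 341.2909])]
-0.018 [array([246.6238, 391.9493])]
-0.06 [array([246.5293, 563.3987])]
```

View pics/m2.png

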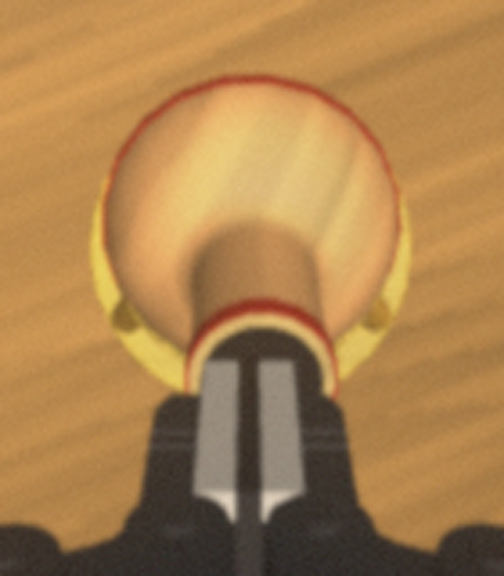

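Run:
```python
from h import *
s=observe();R=np.array(s['eef_rot']);p=np.array(s['tool_pos'])
g=optics.grab_frame('scene')
T=np.linalg.inv(g['cam_to_world']); pr=lambda P:cv2.projectPoints(np.array([P],float),cv2.Rodrigues(T[:3,:3])[0],T[:3,3],g['K'],np.array(g['dist']))[0].ravel()
c=pr([.61,-.02,.1]).astype(int)
for z in (.017,0,-.01,-.02,-.04): print(z,(pr(p+R[:,2]*z)-c+50)*3.8+[400,0])
im=cv2.resize(g['img'][c[1]-40:c[1]+20,c[0]-30:c[0]+30],(590,590),interpolation=cv2.INTER_CUBIC)
for z in (.017,0,-.02): cv2.circle(im,tuple(((pr(p+R[:,2]*z)-c+[30,40])*590/60).astype(int)),3,(255,255,0),-1)
cv2.imwrite('pics/m3.png',im)
```

```text
0.017 [592.7609 171.9008]
0 [599.3053 152.1098]
-0.01 [603.1952 140.3493]
-0.02 [607.1153 128.5001]
-0.04 [615.0465 104.5336]
```

View pics/m3.png

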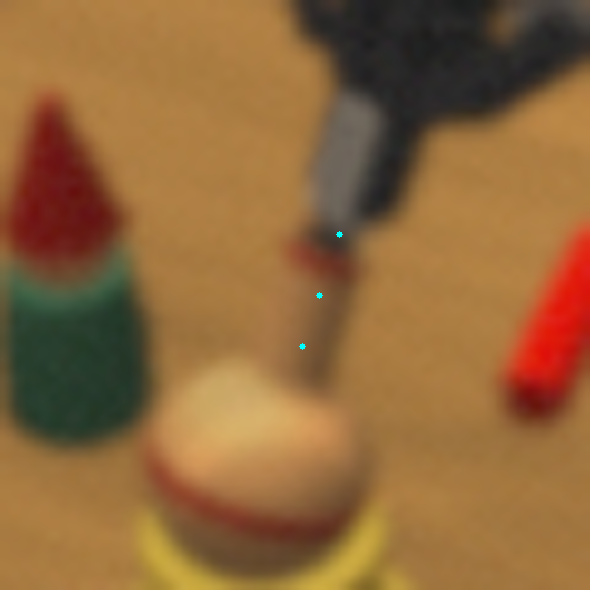

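Run:
```python
from h import *
s=observe();Tt=np.eye(4);Tt[:3,:3]=s['eef_rot'];Tt[:3,3]=s['tool_pos']
g=optics.grab_frame('scene');f=optics.grab_frame('wrist')
T=np.linalg.inv(g['cam_to_world'])
c=cv2.projectPoints(np.array([[.61,-.02,.1]]),cv2.Rodrigues(T[:3,:3])[0],T[:3,3],g['K'],np.array(g['dist']))[0].ravel().astype(int)
u=lambda q,K,d:cv2.undistortPoints(np.array([[q]],float),K,np.array(d)).ravel()
def tri(qw,qs):
    P1=np.linalg.inv(Tt@f['T_tool_cam'])[:3];P2=T[:3]
    X=cv2.triangulatePoints(P1,P2,u(qw,f['K'],f['dist'])[:,None],u(qs,g['K'],g['dist'])[:,None]).ravel();X=X[:3]/X[3]
    return X,np.linalg.inv(Tt)@np.r_[X,1]
sc=lambda a,b:np.array([a,b])*60/590-[30,40]+c
wr=lambda a,b:np.array([a,b])/3.6+[190,140]
print('tip',tri(wr(247,360),sc(335,220)))
print('mouth',tri(wr(262,372),sc(328,255)))
```

```text
tip (array([ 0.5963, -0.0143,  0.1597]), array([ 0.008 , -0.0012, -0.0256,  1.    ]))
mouth (array([ 0.5936, -0.0169,  0.1439]), array([-0.0001,  0.0022, -0.012 ,  1.    ]))
```

Request:
arm_command([
  [[0, 0, 0], [0, 0, 0], 1],
  [[0, 0, 0], [0, 0, 0], 1],
  [[0, 0, 0], [0, 0, 0], 1],
  [[0, 0, 0], [0, 0, 0], 1],
  [[0, 0, 0], [0, 0, 0], 1],
  [[0, 0, 0], [0, 0, 0], 1],
  [[0, 0, 0], [0, 0, 0], 1],
  [[0, 0, 0.01], [0, 0, 0], 1],
  [[0, 0, 0.01], [0, 0, 0], 1],
  [[0, 0, 0.01], [0, 0, 0], 1],
  [[0, 0, 0.01], [0, 0, 0], 1],
  [[0, 0, 0], [0, 0, 0], 1],
])

```text
time: 8.25
tool_pos: [0.6138, -0.0235, 0.0942]
eef_rot: [[0.838, -0.382, 0.389], [-0.346, -0.924, -0.162], [0.421, 0.001, -0.907]]
contact_force: [-0.3, -0.6, 0.2]
grip_width: 1.0
grip_force: 0.0
```

Request:
arm_command([
  [[0, 0, 0], [0, 0, 0], 0.6],
  [[0, 0, 0], [0, 0, 0], 0.5],
  [[0, 0, 0], [0, 0, 0], 0.4],
  [[0, 0, 0], [0, 0, 0], 0.3],
  [[0, 0, 0], [0, 0, 0], 0.2],
  [[0, 0, 0], [0, 0, 0], 0.1],
  [[0, 0, 0], [0, 0, 0], 0],
  [[0, 0, 0], [0, 0, 0], 0],
  [[0, 0, 0], [0, 0, 0], 0],
  [[0, 0, 0], [0, 0, 0], 0],
])

```text
time: 9.25
tool_pos: [0.6151, -0.0233, 0.0973]
eef_rot: [[0.837, -0.382, 0.393], [-0.346, -0.924, -0.162], [0.425, -0.0, -0.905]]
contact_force: [-1.9, -1.6, 4.6]
grip_width: 0.273
grip_force: 30.8
```

Run:
```python
from h import *
wrist_axis('small_vase_bulb','small_vase_neck',('wrist','scene'),'w4.png')
a=cv2.imread('pics/w4.png')
g=optics.grab_frame('scene')
T=np.linalg.inv(g['cam_to_world'])
c=cv2.projectPoints(np.array([[.61,-.02,.1]]),cv2.Rodrigues(T[:3,:3])[0],T[:3,3],g['K'],np.array(g['dist']))[0].ravel().astype(int)
cv2.imwrite('pics/m4.png',np.hstack([cv2.resize(a[140:300,180:340],(400,400)),cv2.resize(g['img'][c[1]-40:c[1]+20,c[0]-30:c[0]+30],(400,400),interpolation=cv2.INTER_CUBIC)]))
```

```text
wrist small_vase_bulb []
wrist small_vase_neck [([0.6005, -0.0203, 0.1245], 0.79)]
scene small_vase_bulb [([0.6903, 0.1694, -0.0019], 0.66), ([0.6222, -0.0256, 0.08], 0.59)]
scene small_vase_neck [([0.6032, -0.0176, 0.1287], 0.77), ([0.6892, 0.1674, -0.0041], 0.55)]
scene len 0.2441552170239252 axis [-0.3567 -0.7659  0.5349]
```

View pics/m4.png

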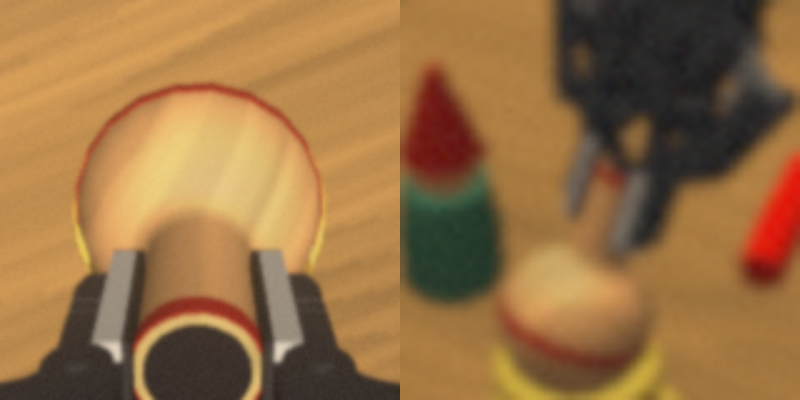

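Request:
arm_command([
  [[0.002, 0, -0.0045], [0, 0, 0], 0],
  [[0.004, 0, -0.009], [0, 0, 0], 0],
  [[0.0085, 0, -0.018], [0, 0, 0], 0],
  [[0.0085, 0, -0.018], [0, 0, 0], 0],
  [[0.0085, 0, -0.018], [0, 0, 0], 0],
  [[0.0085, 0, -0.018], [0, 0, 0], 0],
  [[0.0085, 0, -0.018], [0, 0, 0], 0],
  [[0.0085, 0, -0.018], [0, 0, 0], 0],
  [[0, 0, 0], [0, -5, 0], 0],
  [[0, 0, 0], [0, -5, 0], 0],
  [[0, 0, 0], [0, -5, 0], 0],
  [[0, 0, 0], [0, -5, 0], 0],
  [[0, 0, 0], [0, -5, 0], 0],
  [[0, 0, 0], [0, 0, 0], 0],
  [[0, 0, 0], [0, 0, 0], 0],
])

```text
time: 11.1
tool_pos: [0.6152, -0.0235, 0.2305]
eef_rot: [[0.924, -0.382, 0.002], [-0.382, -0.924, -0.001], [0.002, -0.0, -1.0]]
contact_force: [-0.3, -0.1, -1.4]
grip_width: 0.273
grip_force: 30.3
```

```bash
cat >> h.py <<'E'
def rings(n=2):
    for _ in range(n):
        look('scene',['wide_stand_ring','narrow_stand_ring']);look('top',['wide_stand_ring','narrow_stand_ring'])
E
python3 - <<'E'
from h import *
wrist_axis('small_vase_bulb','small_vase_neck',('scene','scene','top','wrist'),'w5.png')
rings()
R=frame([0,0,-1],[-.382,-.924,0]); plan([.527,-.273,.22],R)
E
```

```text
scene small_vase_bulb [([0.6167, -0.0223, 0.2131], 0.77), ([0.4121, -0.0053, -0.0002], 0.51)]
scene small_vase_neck [([0.6121, -0.0238, 0.2649], 0.92)]
scene len 0.05202547452931114 axis [-0.0884 -0.0288  0.9957]
scene small_vase_bulb [([0.6138, -0.0208, 0.2107], 0.93)]
scene small_vase_neck [([0.6151, -0.0196, 0.2645], 0.96), ([0.5496, 0.2854, -0.0001], 0.65)]
scene len 0.053829081359428765 axis [0.0242 0.0223 0.9995]
top small_vase_bulb [([0.6147, -0.0212, 0.2112], 0.66)]
top small_vase_neck [([0.6172, -0.0239, 0.2577], 0.83)]
top len 0.04664536418552222 axis [ 0.0536 -0.0579  0.9969]
wrist small_vase_bulb []
wrist small_vase_neck [([0.6147, -0.0243, 0.2629], 0.89)]
scene wide_stand_ring [([0.6198, -0.0297, 0.0525], 0.59), ([0.6953, 0.1682, -0.0022], 0.43)]
scene narrow_stand_ring [([0.5281, -0.2715, 0.0542], 0.75)]
top wide_stand_ring [([0.6227, -0.0284, 0.0558], 0.6)]
top narrow_stand_ring [([0.5316, -0.2753, 0.0531], 0.67)]
scene wide_stand_ring [([0.6215, -0.0306, 0.056], 0.91)]
scene narrow_stand_ring [([0.5323, -0.2753, 0.0539], 0.78)]
top wide_stand_ring [([0.6261, -0.0277, 0.0567], 0.69)]
top narrow_stand_ring [([0.5291, -0.2723, 0.0572], 0.61), ([0.5504, 0.2883, 0.0047], 0.22)]
turn [-0.0153 -0.093   0.0202] then shift mm [ 14.1057 264.3182  11.092 ] | shift before turn [ 13.9946 264.3261  11.0444] |t 12.3
```

Request:
arm_command([
  [[0.001, 0.015, 0], [0, 0, 0], 0],
  [[0.0019, 0.029, 0], [0, 0, 0], 0],
  [[0.0019, 0.03, 0], [0, 0, 0], 0],
  [[0.0019, 0.03, 0], [0, 0, 0], 0],
  [[0.0019, 0.03, 0], [0, 0, 0], 0],
  [[0.0019, 0.03, 0], [0, 0, 0], 0],
  [[0.0019, 0.03, 0], [0, 0, 0], 0],
  [[0.0019, 0.03, 0], [0, 0, 0], 0],
  [[0.0019, 0.027, 0], [0, 0, 0], 0],
  [[0.0008, 0.0147, 0], [0, 0, 0], 0],
  [[0, 0, 0.02], [0, 0, 0], 0],
  [[0, 0, 0.02], [0, 0, 0], 0],
  [[0, 0, 0.02], [0, 0, 0], 0],
  [[0, 0, 0.02], [0, 0, 0], 0],
  [[0, 0, 0], [0, 0, 0], 0],
  [[0, 0, 0], [0, 0, 0], 0],
  [[0, 0, 0], [0, 0, 0], 0],
])

```text
time: 14.0
tool_pos: [0.5301, -0.2759, 0.1528]
eef_rot: [[0.924, -0.382, 0.004], [-0.382, -0.924, -0.002], [0.004, 0.0, -1.0]]
contact_force: [0.0, 0.1, -0.4]
grip_width: 0.274
grip_force: 30.3
```

```bash
cat >> h.py <<'E'
def rel(b,n,r,k=3):
    D=[];A=[]
    for i in range(k):
        for c in ('scene','top'):
            f=optics.grab_frame(c); o=[nets.pinpoint(q,f) for q in (b,n,r)]
            v=[np.array(x[0]['centre']) if x else np.full(3,np.nan) for x in o]
            print(c,v[0],v[1],v[2],'ring-bulb mm',(v[2]-v[0])*1e3,'axis',unit(v[1]-v[0]))
            D.append(v[2]-v[0]);A.append(unit(v[1]-v[0]))
    print('median',np.nanmedian(D,0)*1e3,np.nanmedian(A,0)); s=observe(); print(s['time'],s['tool_pos'])
    R=np.array(s['eef_rot']); print('tool-frame ring-bulb mm',R.T@np.nanmedian(D,0)*1e3,'axis in tool',R.T@np.nanmedian(A,0))
E
python3 - <<'E'
from h import *
rel('small_vase_bulb','small_vase_neck','narrow_stand_ring')
E
```

```text
scene [ 0.5322 -0.2738  0.133 ] [ 0.5298 -0.2747  0.1827] [ 0.5314 -0.2761  0.0566] ring-bulb mm [ -0.8  -2.3 -76.4] axis [-0.0482 -0.0181  0.9987]
top [ 0.5295 -0.277   0.1315] [ 0.5482 -0.1386 -0.0006] [ 0.5284 -0.2753  0.0567] ring-bulb mm [ -1.1   1.7 -74.8] axis [ 0.0973  0.7199 -0.6872]
scene [nan nan nan] [ 0.5277 -0.2737  0.1846] [ 0.5281 -0.2742  0.0551] ring-bulb mm [nan nan nan] axis [nan nan nan]
top [ 0.5305 -0.276   0.1316] [nan nan nan] [ 0.5284 -0.2718  0.0542] ring-bulb mm [ -2.1   4.2 -77.4] axis [nan nan nan]
scene [ 0.5301 -0.275   0.1327] [ 0.5281 -0.2741  0.1826] [ 0.5266 -0.2749  0.0558] ring-bulb mm [ -3.5   0.1 -76.9] axis [-0.04   0.018  0.999]
top [ 0.5278 -0.2758  0.1294] [ 0.6219 -0.0306  0.0574] [ 0.5334 -0.2756  0.0555] ring-bulb mm [  5.6   0.2 -73.9] axis [ 0.3455  0.9004 -0.2644]
median [ -1.1   0.2 -76.4] [0.0286 0.369  0.3671]
15.2 [ 0.5294 -0.2754  0.1511]
tool-frame ring-bulb mm [-1.2233  0.2563 76.398 ] axis in tool [-0.1138 -0.3521 -0.3672]
```

Request:
arm_command([
  [[-0.001, 0, 0], [0, -1.5, 0], 0],
  [[0, 0, 0.01], [0, 0, 0], 0],
  [[0, 0, 0.01], [0, 0, 0], 0],
  [[0, 0, 0.01], [0, 0, 0], 0],
  [[0, 0, 0.006], [0, 0, 0], 0],
  [[0, 0, 0.004], [0, 0, 0], 0],
  [[0, 0, 0.002], [0, 0, 0], 0],
  [[0, 0, 0.001], [0, 0, 0], 0],
  [[0, 0, 0], [0, 0, 0], 0],
  [[0, 0, 0], [0, 0, 0], 0],
  [[0, 0, 0], [0, 0, 0], 0],
])

```text
time: 16.3
tool_pos: [0.5277, -0.2748, 0.1085]
eef_rot: [[0.924, -0.382, -0.022], [-0.382, -0.924, 0.009], [-0.024, -0.0, -1.0]]
contact_force: [-0.4, 0.5, -0.9]
grip_width: 0.273
grip_force: 30.3
```

Request:
arm_command([
  [[0, 0, 0.001], [0, 0, 0], 0],
  [[0, 0, 0.001], [0, 0, 0], 0],
  [[0, 0, 0.001], [0, 0, 0], 0],
  [[0, 0, 0.001], [0, 0, 0], 0],
  [[0, 0, 0], [0, 0, 0], 0],
  [[0, 0, 0], [0, 0, 0], 0],
])

```text
time: 16.9
tool_pos: [0.5276, -0.2748, 0.1045]
eef_rot: [[0.924, -0.382, -0.022], [-0.382, -0.924, 0.009], [-0.024, -0.0, -1.0]]
contact_force: [-1.2, -0.7, 3.5]
grip_width: 0.273
grip_force: 30.8
```

Request:
arm_command([
  [[0, 0, 0.001], [0, 0, 0], 0],
  [[0, 0, 0], [0, 0, 0], 0],
  [[0, 0, 0], [0, 0, 0], 0],
])

```text
time: 17.2
tool_pos: [0.5278, -0.275, 0.1042]
eef_rot: [[0.924, -0.382, -0.021], [-0.382, -0.924, 0.009], [-0.023, 0.0, -1.0]]
contact_force: [-1.6, -0.4, 8.2]
grip_width: 0.271
grip_force: 31.2
```

Run:
```python
from h import *
s=observe();print(s['contact_force'],s['torque'])
rel('small_vase_bulb','small_vase_neck','narrow_stand_ring',2)
```

```text
[-1.5892 -0.3668  8.1538] [0.2241 0.4616 0.0391]
scene [ 0.5265 -0.276   0.0858] [ 0.5241 -0.2744  0.1351] [ 0.5292 -0.2724  0.0553] ring-bulb mm [  2.7   3.6 -30.5] axis [-0.0486  0.0324  0.9983]
top [ 0.5264 -0.2737  0.0841] [0.5388 0.2481 0.0916] [ 0.5258 -0.277   0.0836] ring-bulb mm [-0.6 -3.3 -0.5] axis [0.0238 0.9996 0.0144]
scene [ 0.5279 -0.2737  0.085 ] [ 0.5309 -0.2725  0.136 ] [ 0.5311 -0.2718  0.0555] ring-bulb mm [  3.2   1.9 -29.5] axis [0.0587 0.0235 0.998 ]
top [ 0.5239 -0.2772  0.086 ] [nan nan nan] [ 0.5276 -0.2741  0.0573] ring-bulb mm [  3.7   3.1 -28.7] axis [nan nan nan]
median [  2.95   2.5  -29.1 ] [0.0238 0.0324 0.998 ]
18.0 [ 0.5278 -0.275   0.1042]
tool-frame ring-bulb mm [ 2.4444 -3.4393 29.051 ] axis in tool [-0.0135 -0.0389 -0.998 ]
```

Request:
arm_command([
  [[0, 0, -0.0005], [0, 0, 0], 0.15],
  [[0, 0, 0], [0, 0, 0], 0.25],
  [[0, 0, 0], [0, 0, 0], 0.28],
  [[0, 0, 0], [0, 0, 0], 0.31],
  [[0, 0, 0], [0, 0, 0], 0.35],
  [[0, 0, 0], [0, 0, 0], 0.4],
  [[0, 0, 0], [0, 0, 0], 0.6],
  [[0, 0, 0], [0, 0, 0], 0.8],
  [[0, 0, 0], [0, 0, 0], 0.8],
], grip_force=20)

```text
time: 18.9
tool_pos: [0.5274, -0.2746, 0.1035]
eef_rot: [[0.924, -0.382, -0.023], [-0.382, -0.924, 0.01], [-0.025, -0.0, -1.0]]
contact_force: [0.5, -0.3, -0.7]
grip_width: 0.798
grip_force: 0.0
```

Run:
```python
from h import *
rel('small_vase_bulb','small_vase_neck','narrow_stand_ring',2)
f=optics.grab_frame('wrist'); g=optics.grab_frame('scene')
T=np.linalg.inv(g['cam_to_world'])
c=cv2.projectPoints(np.array([[.528,-.275,.1]]),cv2.Rodrigues(T[:3,:3])[0],T[:3,3],g['K'],np.array(g['dist']))[0].ravel().astype(int)
cv2.imwrite('pics/m5.png',np.hstack([cv2.resize(f['img'][60:320,126:386],(400,400)),cv2.resize(g['img'][c[1]-30:c[1]+30,c[0]-30:c[0]+30],(400,400),interpolation=cv2.INTER_CUBIC)]))
```

```text
scene [ 0.5284 -0.2727  0.084 ] [ 0.5282 -0.2751  0.1372] [ 0.5307 -0.2741  0.057 ] ring-bulb mm [  2.3  -1.4 -27. ] axis [-0.0038 -0.0451  0.999 ]
top [ 0.5271 -0.2724  0.0884] [nan nan nan] [ 0.5304 -0.2729  0.0554] ring-bulb mm [  3.3  -0.5 -33. ] axis [nan nan nan]
scene [ 0.526  -0.2757  0.0846] [ 0.5275 -0.2761  0.1347] [ 0.5303 -0.275   0.0544] ring-bulb mm [  4.3   0.7 -30.2] axis [ 0.0299 -0.008   0.9995]
top [ 0.5252 -0.2741  0.0844] [0.5505 0.2879 0.0021] [ 0.5289 -0.2728  0.0592] ring-bulb mm [  3.7   1.3 -25.2] axis [ 0.0445  0.9885 -0.1448]
median [  3.5   0.1 -28.6] [ 0.0299 -0.008   0.999 ]
19.7 [ 0.5274 -0.2746  0.1036]
tool-frame ring-bulb mm [ 3.895  -1.4208 28.5137] axis in tool [ 0.0063 -0.0043 -0.9994]
```

View pics/m5.png

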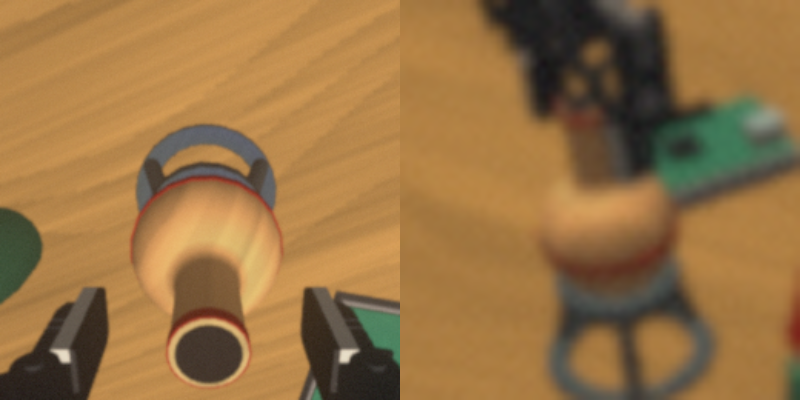

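Request:
arm_command([
  [[0, 0, -0.01], [0, 0, 0], 0.8],
  [[0, 0, -0.02], [0, 0, 0], 0.8],
  [[0, 0, -0.02], [0, 0, 0], 0.8],
  [[0, 0, -0.02], [0, 0, 0], 1],
  [[0, 0, -0.03], [0, 0, 0], 1],
  [[0, 0, -0.03], [0, 0, 0], 1],
  [[0, 0, -0.02], [0, 0, 0], 1],
  [[0, 0, 0], [0, 0, 0], 1],
])

```text
time: 20.6
tool_pos: [0.5326, -0.2771, 0.2588]
eef_rot: [[0.924, -0.382, -0.016], [-0.382, -0.924, 0.006], [-0.017, 0.001, -1.0]]
contact_force: [0.8, -0.3, -0.3]
grip_width: 0.998
grip_force: 0.0
```

Run:
```python
from h import *
wrist_axis('big_vase_bulb','big_vase_neck',('scene','top','scene'))
b=np.array([.5515,.2863,.0515]);a=unit([-.242,-.664,.707]);G=b+.064*a
z=np.array([.0885,.2433,-.966]);R=frame(z,[.94,-.342,0]);print(R,G)
plan(G-.09*z,R)
```

```text
scene big_vase_bulb [([0.5518, 0.2831, 0.0523], 0.58), ([0.5318, -0.2728, 0.0558], 0.19)]
scene big_vase_neck [([0.5373, 0.2446, 0.0912], 0.75)]
scene len 0.056618989747257056 axis [-0.2561 -0.68    0.687 ]
top big_vase_bulb [([0.552, 0.2861, 0.049], 0.55), ([0.4139, -0.0077, -0.0001], 0.53)]
top big_vase_neck [([0.5369, 0.2491, 0.0919], 0.93)]
top len 0.05862951475153109 axis [-0.2575 -0.6311  0.7317]
scene big_vase_bulb [([0.5478, 0.2835, 0.0518], 0.79)]
scene big_vase_neck [([0.5359, 0.2447, 0.0916], 0.75)]
scene len 0.05684267762869723 axis [-0.2093 -0.6826  0.7002]
[[ 0.3302  0.9397  0.0885]
 [ 0.9077 -0.3419  0.2433]
 [ 0.2589 -0.     -0.9659]] [0.536  0.2438 0.0968]
turn [ 10.8776  12.7206 -92.061 ] then shift mm [ 433.1621 -172.3544  187.3597] | shift before turn [-190.2357 -459.0876   74.0816] |t 21.05
```

Request:
arm_command([
  [[-0.0136, -0.0328, 0.0053], [0, 0, 0], 1],
  [[-0.0136, -0.0328, 0.0053], [0, 0, 0], 1],
  [[-0.0136, -0.0328, 0.0053], [0, 0, 0], 1],
  [[-0.0136, -0.0328, 0.0053], [0, 0, 0], 1],
  [[-0.0136, -0.0328, 0.0053], [0, 0, 0], 1],
  [[-0.0136, -0.0328, 0.0053], [0, 0, 0], 1],
  [[-0.0136, -0.0328, 0.0053], [0, 0, 0], 1],
  [[-0.0136, -0.0328, 0.0053], [0, 0, 0], 1],
  [[-0.0136, -0.0328, 0.0053], [0, 0, 0], 1],
  [[-0.0136, -0.0328, 0.0053], [0, 0, 0], 1],
  [[-0.0136, -0.0328, 0.0053], [0, 0, 0], 1],
  [[-0.0136, -0.0328, 0.0053], [0, 0, 0], 1],
  [[-0.0136, -0.0328, 0.0053], [0, 0, 0], 1],
  [[-0.0136, -0.0328, 0.0053], [0, 0, 0], 1],
])

```text
time: 22.45
tool_pos: [0.5281, 0.2232, 0.1837]
eef_rot: [[0.924, -0.382, -0.023], [-0.381, -0.924, 0.009], [-0.025, -0.0, -1.0]]
contact_force: [0.2, -0.1, 1.1]
grip_width: 1.0
grip_force: 0.0
```

Request:
arm_command([
  [[0, 0, 0], [0.9, 1.06, -7.67], 1],
  [[0, 0, 0], [0.9, 1.06, -7.67], 1],
  [[0, 0, 0], [0.9, 1.06, -7.67], 1],
  [[0, 0, 0], [0.9, 1.06, -7.67], 1],
  [[0, 0, 0], [0.9, 1.06, -7.67], 1],
  [[0, 0, 0], [0.9, 1.06, -7.67], 1],
  [[0, 0, 0], [0.9, 1.06, -7.67], 1],
  [[0, 0, 0], [0.9, 1.06, -7.67], 1],
  [[0, 0, 0], [0.9, 1.06, -7.67], 1],
  [[0, 0, 0], [0.9, 1.06, -7.67], 1],
  [[0, 0, 0], [0.9, 1.06, -7.67], 1],
  [[0, 0, 0], [0.9, 1.06, -7.67], 1],
  [[0, 0, 0], [0, 0, 0], 1],
  [[0, 0, 0], [0, 0, 0], 1],
])

```text
time: 23.85
tool_pos: [0.5284, 0.2215, 0.1839]
eef_rot: [[0.335, 0.938, 0.09], [0.906, -0.347, 0.241], [0.257, 0.001, -0.966]]
contact_force: [1.0, -0.5, 0.6]
grip_width: 0.999
grip_force: 0.0
```

Run:
```python
from h import *
s=observe();print(s['tool_pos'],s['qpos'])
wrist_axis('big_vase_bulb','big_vase_neck',('wrist','wrist','wrist'),'w6.png')
b=np.array([.5515,.2855,.0515]);a=unit([-.242,-.664,.707]);G=b+.064*a
z=np.array([.0885,.2433,-.966]);R=frame(z,[.94,-.342,0])
plan(G+.046*z,R)
```

```text
[0.5284 0.2215 0.1839] [  8.8111  -5.4018 102.2852  13.3438  76.059   26.6744]
wrist big_vase_bulb []
wrist big_vase_neck [([0.5367, 0.2462, 0.0917], 0.87)]
wrist big_vase_bulb []
wrist big_vase_neck [([0.5377, 0.251, 0.0907], 0.83)]
wrist big_vase_bulb []
wrist big_vase_neck [([0.5356, 0.2498, 0.0893], 0.64)]
turn [ 0.1392  0.0707 -0.011 ] then shift mm [ -0.9868  -0.0573 136.2253] | shift before turn [ -0.8188  -0.3882 136.2258] |t 24.3
```

View pics/w6.png

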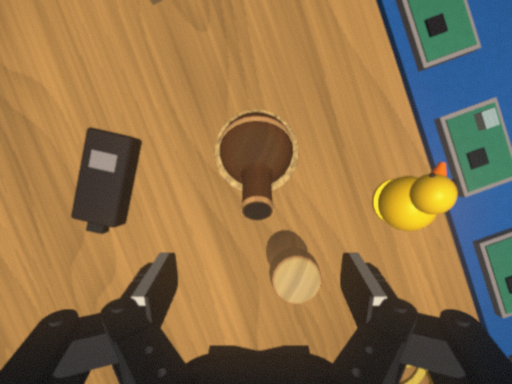

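Request:
arm_command([
  [[-0.001, 0, 0.02], [0, 0, 0], 1],
  [[0, 0, 0.025], [0, 0, 0], 1],
  [[0, 0, 0.025], [0, 0, 0], 1],
  [[0, 0, 0.02], [0, 0, 0], 1],
  [[0, 0, 0.015], [0, 0, 0], 1],
  [[0, 0, 0.01], [0, 0, 0], 1],
  [[0, 0, 0.01], [0, 0, 0], 1],
  [[0, 0, 0], [0, 0, 0], 1],
  [[0, 0, 0], [0, 0, 0], 1],
])

```text
time: 25.2
tool_pos: [0.5398, 0.2511, 0.0636]
eef_rot: [[0.33, 0.94, 0.091], [0.908, -0.342, 0.241], [0.258, 0.003, -0.966]]
contact_force: [0.0, -0.4, 0.9]
grip_width: 0.999
grip_force: 0.0
```

Run:
```python
from h import *
s=observe();print(s['tool_pos'],s['contact_force'])
f=optics.grab_frame('wrist'); g=optics.grab_frame('scene')
T=np.linalg.inv(g['cam_to_world'])
c=cv2.projectPoints(np.array([[.54,.25,.1]]),cv2.Rodrigues(T[:3,:3])[0],T[:3,3],g['K'],np.array(g['dist']))[0].ravel().astype(int)
cv2.imwrite('pics/m7.png',np.hstack([cv2.resize(f['img'],(400,300)),cv2.resize(g['img'][c[1]-40:c[1]+35,c[0]-50:c[0]+50],(400,300),interpolation=cv2.INTER_CUBIC)]))
```

```text
[0.5398 0.2511 0.0636] [ 0.0265 -0.4183  0.9472]
```

View pics/m7.png

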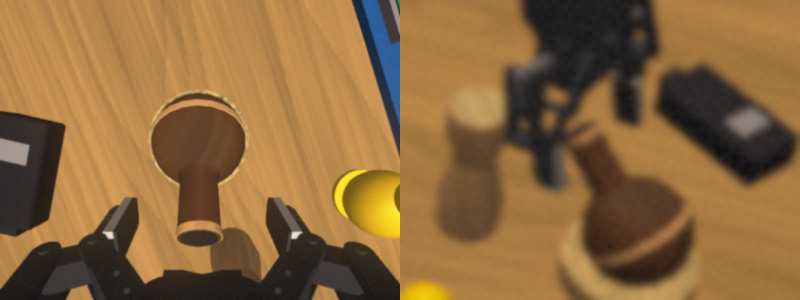

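Request:
arm_command([
  [[0, 0, 0.005], [0, 0, 0], 1],
  [[0, 0, 0.005], [0, 0, 0], 1],
  [[0, 0, 0], [0, 0, 0], 0.7],
  [[0, 0, 0], [0, 0, 0], 0.6],
  [[0, 0, 0], [0, 0, 0], 0.5],
  [[0, 0, 0], [0, 0, 0], 0.4],
  [[0, 0, 0], [0, 0, 0], 0.3],
  [[0, 0, 0], [0, 0, 0], 0.2],
  [[0, 0, 0], [0, 0, 0], 0],
  [[0, 0, 0], [0, 0, 0], 0],
  [[0, 0, 0], [0, 0, 0], 0],
  [[0, 0, 0], [0, 0, 0], 0],
], grip_force=40)

```text
time: 26.5
tool_pos: [0.5396, 0.2537, 0.0534]
eef_rot: [[0.33, 0.94, 0.089], [0.908, -0.342, 0.242], [0.257, 0.001, -0.966]]
contact_force: [-6.1, -0.5, 4.3]
grip_width: 0.322
grip_force: 38.7
```

Run:
```python
from h import *
s=observe();p=np.array(s['tool_pos']);R=np.array(s['eef_rot']);print(p,R,s['grip_width'],s['contact_force'])
wrist_axis('big_vase_bulb','big_vase_neck',('scene','top','scene','top'))
print('up',R.T@[0,0,1],'bulb in tool',R.T@(np.array([.5515,.2855,.0515])-p))
```

```text
[0.5396 0.2537 0.0534] [[ 0.3301  0.9397  0.089 ]
 [ 0.9082 -0.3419  0.2416]
 [ 0.2574  0.0011 -0.9663]] 0.32206579081243275 [-6.1102 -0.4664  4.3248]
scene big_vase_bulb [([0.5492, 0.2857, 0.0519], 0.88), ([0.4119, -0.0045, 0.0], 0.2)]
scene big_vase_neck [([0.538, 0.2477, 0.0924], 0.69)]
scene len 0.056654126063332755 axis [-0.1977 -0.6707  0.7149]
top big_vase_bulb []
top big_vase_neck [([0.5274, -0.2738, 0.0827], 0.3)]
scene big_vase_bulb [([0.549, 0.285, 0.0524], 0.72)]
scene big_vase_neck [([0.5355, 0.2461, 0.0952], 0.7)]
scene len 0.059391076770841586 axis [-0.2273 -0.655   0.7206]
top big_vase_bulb []
top big_vase_neck []
up [ 0.2574  0.0011 -0.9663] bulb in tool [0.0323 0.0003 0.0106]
```

Request:
arm_command([
  [[0.0013, 0, -0.005], [0, 0, 0], 0],
  [[0.0026, 0, -0.01], [0, 0, 0], 0],
  [[0.0051, 0, -0.0193], [0, 0, 0], 0],
  [[0.0051, 0, -0.0193], [0, 0, 0], 0],
  [[0.0051, 0, -0.0193], [0, 0, 0], 0],
  [[0.0051, 0, -0.0193], [0, 0, 0], 0],
  [[0.0051, 0, -0.0193], [0, 0, 0], 0],
  [[0.0051, 0, -0.0193], [0, 0, 0], 0],
  [[0.0051, 0, -0.0193], [0, 0, 0], 0],
  [[0.0051, 0, -0.0193], [0, 0, 0], 0],
  [[0, 0, 0], [0, -7.5, 0], 0],
  [[0, 0, 0], [0, -7.5, 0], 0],
  [[0, 0, 0], [0, -7.5, 0], 0],
  [[0, 0, 0], [0, -7.5, 0], 0],
  [[0, 0, 0], [0, -7.5, 0], 0],
  [[0, 0, 0], [0, -7.5, 0], 0],
  [[0, 0, 0], [0, 0, 0], 0],
  [[0, 0, 0], [0, 0, 0], 0],
])

```text
time: 28.9
tool_pos: [0.5398, 0.2538, 0.227]
eef_rot: [[0.296, 0.94, -0.17], [0.813, -0.342, -0.471], [-0.501, 0.001, -0.866]]
contact_force: [-0.1, -0.4, -1.4]
grip_width: 0.317
grip_force: 39.9
```

Run:
```python
from h import *
print(np.array(observe()['eef_rot']),observe()['grip_width'])
rel('big_vase_bulb','big_vase_neck','wide_stand_ring',3)
```

```text
[[ 0.2961  0.9398 -0.1703]
 [ 0.8134 -0.3416 -0.4709]
 [-0.5007  0.0009 -0.8656]] 0.3169376504484437
scene [0.545  0.2763 0.1997] [0.5484 0.2748 0.2579] [ 0.6182 -0.0284  0.0557] ring-bulb mm [  73.2 -304.7 -144. ] axis [ 0.0583 -0.0257  0.998 ]
top [0.5476 0.2742 0.206 ] [0.5478 0.2739 0.2655] [ 0.6225 -0.0289  0.0563] ring-bulb mm [  74.9 -303.1 -149.7] axis [ 0.0034 -0.005   1.    ]
scene [0.548  0.2728 0.2054] [0.546  0.2736 0.26  ] [ 0.6211 -0.0282  0.0539] ring-bulb mm [  73.1 -301.  -151.5] axis [-0.0366  0.0146  0.9992]
top [0.5488 0.2713 0.2006] [0.5489 0.2741 0.2602] [ 0.6264 -0.0292  0.0546] ring-bulb mm [  77.6 -300.5 -146. ] axis [0.0017 0.0469 0.9989]
scene [0.5455 0.2703 0.2026] [0.5494 0.2724 0.2597] [ 0.6214 -0.0312  0.0558] ring-bulb mm [  75.9 -301.5 -146.8] axis [0.0681 0.0367 0.997 ]
top [0.5473 0.2736 0.2005] [0.5471 0.2746 0.263 ] [ 0.6232 -0.0273  0.0589] ring-bulb mm [  75.9 -300.9 -141.6] axis [-0.0032  0.016   0.9999]
median [  75.4  -301.25 -146.4 ] [0.0025 0.0153 0.9991]
30.1 [0.5398 0.2532 0.2286]
tool-frame ring-bulb mm [-149.0541  173.6555  255.9225] axis in tool [-0.4874 -0.0006 -0.8723]
```

Request:
arm_command([
  [[-0.0093, 0.0072, 0.0054], [0, 0, 0], 0],
  [[-0.0186, 0.0145, 0.0108], [0, 0, 0], 0],
  [[-0.0186, 0.0145, 0.0108], [0, 0, 0], 0],
  [[-0.0186, 0.0145, 0.0108], [0, 0, 0], 0],
  [[-0.0186, 0.0145, 0.0108], [0, 0, 0], 0],
  [[-0.0186, 0.0145, 0.0108], [0, 0, 0], 0],
  [[-0.0186, 0.0145, 0.0108], [0, 0, 0], 0],
  [[-0.0186, 0.0145, 0.0107], [0, 0, 0], 0],
  [[-0.0186, 0.0145, 0.0107], [0, 0, 0], 0],
  [[-0.0186, 0.0145, 0.0107], [0, 0, 0], 0],
  [[-0.0186, 0.0145, 0.0107], [0, 0, 0], 0],
  [[-0.0186, 0.0145, 0.0107], [0, 0, 0], 0],
  [[-0.0093, 0.0072, 0.0054], [0, 0, 0], 0],
  [[0.0075, 0, 0.013], [0, 0, 0], 0],
  [[0.0075, 0, 0.013], [0, 0, 0], 0],
  [[0.0075, 0, 0.013], [0, 0, 0], 0],
  [[0.0075, 0, 0.013], [0, 0, 0], 0],
  [[0, 0, 0], [0, 0, 0], 0],
  [[0, 0, 0], [0, 0, 0], 0],
  [[0, 0, 0], [0, 0, 0], 0],
])

```text
time: 32.1
tool_pos: [0.6155, -0.0485, 0.1699]
eef_rot: [[0.298, 0.94, -0.168], [0.813, -0.342, -0.472], [-0.501, 0.004, -0.866]]
contact_force: [0.3, -0.1, -1.5]
grip_width: 0.318
grip_force: 40.0
```

Run:
```python
from h import *
print(np.array(observe()['eef_rot']))
rel('big_vase_bulb','big_vase_neck','wide_stand_ring',4)
```

```text
[[ 0.2978  0.9397 -0.1684]
 [ 0.8128 -0.342  -0.4715]
 [-0.5007  0.0036 -0.8656]]
scene [ 0.6225 -0.0286  0.1444] [ 0.621  -0.0289  0.2032] [ 0.618  -0.026   0.0558] ring-bulb mm [ -4.5   2.6 -88.6] axis [-0.0255 -0.0051  0.9997]
top [ 0.629  -0.0303  0.1414] [ 0.6238 -0.0265  0.2012] [ 0.6252 -0.0293  0.0582] ring-bulb mm [ -3.8   1.  -83.2] axis [-0.0865  0.0632  0.9943]
scene [ 0.6201 -0.0272  0.1422] [ 0.6229 -0.0288  0.2022] [ 0.6208 -0.0269  0.0553] ring-bulb mm [  0.7   0.3 -86.9] axis [ 0.0466 -0.0266  0.9986]
top [ 0.6229 -0.0279  0.1404] [ 0.623  -0.0264  0.2032] [ 0.6251 -0.0293  0.0549] ring-bulb mm [  2.2  -1.4 -85.5] axis [0.0016 0.0239 0.9997]
scene [ 0.6234 -0.0285  0.1457] [ 0.6182 -0.0283  0.2009] [ 0.6193 -0.0291  0.0538] ring-bulb mm [ -4.1  -0.6 -91.9] axis [-0.0938  0.0036  0.9956]
top [ 0.6233 -0.0276  0.1426] [ 0.6226 -0.0254  0.199 ] [ 0.6227 -0.027   0.0555] ring-bulb mm [ -0.6   0.6 -87.1] axis [-0.0124  0.039   0.9992]
scene [ 0.6203 -0.0285  0.1425] [ 0.6197 -0.0267  0.2012] [ 0.621  -0.0295  0.0563] ring-bulb mm [  0.7  -1.  -86.2] axis [-0.0102  0.0306  0.9995]
top [nan nan nan] [ 0.621  -0.0277  0.2025] [ 0.6248 -0.0287  0.0547] ring-bulb mm [nan nan nan] axis [nan nan nan]
median [ -0.6   0.3 -86.9] [-0.0124  0.0239  0.9992]
33.7 [ 0.615  -0.0488  0.1691]
tool-frame ring-bulb mm [43.6033 -0.8701 75.1668] axis in tool [-0.4849 -0.0175 -0.8739]
```

Request:
arm_command([
  [[0.005, 0, 0.0087], [0, 0, 0], 0],
  [[0.005, 0, 0.0087], [0, 0, 0], 0],
  [[0.005, 0, 0.0087], [0, 0, 0], 0],
  [[0.005, 0, 0.0087], [0, 0, 0], 0],
  [[0.0025, 0, 0.0043], [0, 0, 0], 0],
  [[0.001, 0, 0.0017], [0, 0, 0], 0],
  [[0, 0, 0], [0, 0, 0], 0],
  [[0, 0, 0], [0, 0, 0], 0],
  [[0, 0, 0], [0, 0, 0], 0],
])

```text
time: 34.6
tool_pos: [0.6155, -0.0489, 0.1227]
eef_rot: [[0.298, 0.94, -0.169], [0.813, -0.342, -0.471], [-0.501, 0.003, -0.866]]
contact_force: [0.0, -0.5, -1.1]
grip_width: 0.32
grip_force: 40.0
```

Request:
arm_command([
  [[0.0005, 0, 0.0009], [0, 0, 0], 0],
  [[0.0005, 0, 0.0009], [0, 0, 0], 0],
  [[0.0005, 0, 0.0009], [0, 0, 0], 0],
  [[0.0005, 0, 0.0009], [0, 0, 0], 0],
  [[0, 0, 0], [0, 0, 0], 0],
  [[0, 0, 0], [0, 0, 0], 0],
])

```text
time: 35.2
tool_pos: [0.615, -0.049, 0.1178]
eef_rot: [[0.297, 0.94, -0.17], [0.813, -0.342, -0.471], [-0.501, 0.002, -0.865]]
contact_force: [0.4, 0.4, -2.1]
grip_width: 0.315
grip_force: 40.0
```

Request:
arm_command([
  [[0.0005, 0, 0.0009], [0, 0, 0], 0],
  [[0.0005, 0, 0.0009], [0, 0, 0], 0],
  [[0, 0, 0], [0, 0, 0], 0],
  [[0, 0, 0], [0, 0, 0], 0],
])

```text
time: 35.6
tool_pos: [0.615, -0.049, 0.1158]
eef_rot: [[0.297, 0.94, -0.17], [0.813, -0.342, -0.471], [-0.501, 0.002, -0.865]]
contact_force: [-0.4, -0.6, -1.4]
grip_width: 0.317
grip_force: 40.0
```

Request:
arm_command([
  [[0.0005, 0, 0.0009], [0, 0, 0], 0],
  [[0, 0, 0], [0, 0, 0], 0],
  [[0, 0, 0], [0, 0, 0], 0],
])

```text
time: 35.9
tool_pos: [0.615, -0.0491, 0.1148]
eef_rot: [[0.297, 0.94, -0.17], [0.813, -0.342, -0.471], [-0.501, 0.002, -0.865]]
contact_force: [-0.3, -0.3, -1.9]
grip_width: 0.319
grip_force: 40.0
```

Request:
arm_command([
  [[0.0005, 0, 0.0009], [0, 0, 0], 0],
  [[0, 0, 0], [0, 0, 0], 0],
  [[0, 0, 0], [0, 0, 0], 0],
])

```text
time: 36.2
tool_pos: [0.6152, -0.0491, 0.114]
eef_rot: [[0.298, 0.94, -0.169], [0.813, -0.342, -0.471], [-0.501, 0.003, -0.866]]
contact_force: [-0.0, 0.5, -1.0]
grip_width: 0.317
grip_force: 40.2
```

Request:
arm_command([
  [[0.0005, 0, 0.0009], [0, 0, 0], 0],
  [[0, 0, 0], [0, 0, 0], 0],
  [[0, 0, 0], [0, 0, 0], 0],
])

```text
time: 36.5
tool_pos: [0.6155, -0.0491, 0.1135]
eef_rot: [[0.298, 0.94, -0.168], [0.813, -0.342, -0.472], [-0.501, 0.004, -0.866]]
contact_force: [1.6, 0.4, 3.2]
grip_width: 0.319
grip_force: 40.7
```

Request:
arm_command([
  [[0.0007, 0.0004, 0.0007], [0, 0, 0], 0],
  [[0, 0, 0], [0, 0, 0], 0],
  [[0, 0, 0], [0, 0, 0], 0],
])

```text
time: 36.8
tool_pos: [0.6163, -0.049, 0.1129]
eef_rot: [[0.298, 0.94, -0.168], [0.813, -0.342, -0.472], [-0.501, 0.004, -0.866]]
contact_force: [1.1, 1.0, 5.1]
grip_width: 0.313
grip_force: 41.0
```

Run:
```python
from h import *
rel('big_vase_bulb','big_vase_neck','wide_stand_ring',3)
```

```text
scene [ 0.6222 -0.0279  0.0881] [ 0.6261 -0.032   0.1482] [ 0.6202 -0.0315  0.0549] ring-bulb mm [ -2.   -3.6 -33.2] axis [ 0.0646 -0.0679  0.9956]
top [ 0.6247 -0.0251  0.0876] [ 0.6241 -0.0284  0.1471] [ 0.6236 -0.0268  0.0557] ring-bulb mm [ -1.1  -1.7 -31.9] axis [-0.0101 -0.0554  0.9984]
scene [ 0.6232 -0.0293  0.0877] [ 0.624  -0.0295  0.1461] [ 0.6214 -0.03    0.0548] ring-bulb mm [ -1.8  -0.7 -32.9] axis [ 0.0137 -0.0034  0.9999]
top [ 0.6224 -0.0332  0.0824] [ 0.624  -0.0257  0.1463] [ 0.621  -0.0298  0.0548] ring-bulb mm [ -1.4   3.4 -27.6] axis [0.0249 0.1165 0.9929]
scene [ 0.6229 -0.0302  0.0852] [ 0.6232 -0.0294  0.1435] [ 0.6211 -0.0298  0.0545] ring-bulb mm [ -1.8   0.4 -30.7] axis [0.0051 0.0137 0.9999]
top [ 0.6266 -0.0271  0.0849] [ 0.623  -0.0266  0.1473] [nan nan nan] ring-bulb mm [nan nan nan] axis [-0.0576  0.008   0.9983]
median [ -1.8  -0.7 -31.9] [0.0094 0.0023 0.9984]
38.0 [ 0.6162 -0.049   0.1129]
tool-frame ring-bulb mm [14.8641 -1.5871 28.2468] axis in tool [-0.4951  0.0123 -0.8669]
```

Request:
arm_command([
  [[0, 0, 0], [0, 0, 0], 0.2],
  [[0, 0, 0], [0, 0, 0], 0.3],
  [[0, 0, 0], [0, 0, 0], 0.33],
  [[0, 0, 0], [0, 0, 0], 0.36],
  [[0, 0, 0], [0, 0, 0], 0.4],
  [[0, 0, 0], [0, 0, 0], 0.5],
  [[0, 0, 0], [0, 0, 0], 0.7],
  [[0, 0, 0], [0, 0, 0], 0.85],
  [[0, 0, 0], [0, 0, 0], 0.85],
  [[0, 0, 0], [0, 0, 0], 0.85],
], grip_force=20)

```text
time: 39.0
tool_pos: [0.6155, -0.049, 0.1118]
eef_rot: [[0.297, 0.94, -0.17], [0.813, -0.342, -0.471], [-0.501, 0.002, -0.865]]
contact_force: [-0.1, 0.8, -0.9]
grip_width: 0.849
grip_force: 0.0
```

Run:
```python
from h import *
rel('big_vase_bulb','big_vase_neck','wide_stand_ring',3)
rel('small_vase_bulb','small_vase_neck','narrow_stand_ring',2)
```

```text
scene [ 0.6236 -0.0287  0.088 ] [ 0.6239 -0.0276  0.143 ] [ 0.6214 -0.0276  0.0537] ring-bulb mm [ -2.2   1.1 -34.3] axis [0.0055 0.02   0.9998]
top [ 0.6252 -0.0269  0.0859] [ 0.3701  0.317  -0.0006] [ 0.6242 -0.0278  0.056 ] ring-bulb mm [ -1.   -0.9 -29.9] axis [-0.584   0.7873 -0.198 ]
scene [ 0.6252 -0.0287  0.0865] [ 0.6212 -0.0261  0.1421] [ 0.6188 -0.0288  0.0535] ring-bulb mm [ -6.4  -0.1 -33. ] axis [-0.0717  0.0466  0.9963]
top [ 0.625  -0.0251  0.0855] [ 0.6246 -0.0242  0.1446] [ 0.6256 -0.0261  0.0552] ring-bulb mm [  0.6  -1.  -30.3] axis [-0.0068  0.0152  0.9999]
scene [ 0.6248 -0.0296  0.0864] [ 0.4101 -0.003   0.0024] [ 0.6184 -0.0286  0.0563] ring-bulb mm [ -6.4   1.  -30.1] axis [-0.9251  0.1146 -0.3619]
top [ 0.623  -0.0278  0.0839] [ 0.626  -0.0245  0.1444] [ 0.6252 -0.0297  0.0546] ring-bulb mm [  2.2  -1.9 -29.3] axis [0.0495 0.0544 0.9973]
median [ -1.6  -0.5 -30.2] [-0.0392  0.0505  0.9968]
40.2 [ 0.6155 -0.049   0.1118]
tool-frame ring-bulb mm [14.2473 -1.4027 26.6439] axis in tool [-0.47   -0.0518 -0.8798]
scene [ 0.528  -0.276   0.0865] [ 0.5254 -0.2774  0.1373] [ 0.5274 -0.2734  0.0584] ring-bulb mm [ -0.6   2.6 -28.1] axis [-0.0511 -0.0275  0.9983]
top [ 0.5461 -0.1344  0.0024] [ 0.5348 -0.2768  0.1334] [ 0.5309 -0.2763  0.055 ] ring-bulb mm [ -15.2 -141.9   52.6] axis [-0.0583 -0.7347  0.6759]
scene [ 0.5241 -0.2739  0.0868] [ 0.5273 -0.2735  0.1368] [ 0.528  -0.2752  0.0575] ring-bulb mm [  3.9  -1.3 -29.3] axis [0.0639 0.008  0.9979]
top [ 0.5238 -0.2764  0.0834] [ 0.5308 -0.2743  0.1326] [ 0.7097 -0.1728 -0.0015] ring-bulb mm [185.9 103.6 -84.9] axis [0.1407 0.0422 0.9891]
median [  1.65   0.65 -28.7 ] [ 0.0064 -0.0098  0.9935]
41.0 [ 0.6155 -0.049   0.1118]
tool-frame ring-bulb mm [15.3968  1.2599 24.2526] axis in tool [-0.5038  0.0117 -0.8564]
```

Request:
arm_command([
  [[0, 0, -0.01], [0, 0, 0], 0.85],
  [[0, 0, -0.02], [0, 0, 0], 0.85],
  [[0, 0, -0.02], [0, 0, 0], 0.85],
  [[0, 0, -0.02], [0, 0, 0], 0.85],
  [[0, 0, -0.02], [0, 0, 0], 0.85],
  [[0, 0, -0.02], [0, 0, 0], 0.85],
  [[0, 0, -0.02], [0, 0, 0], 0.85],
  [[0, 0, 0], [0, 0, 0], 0.85],
  [[0, 0, 0], [0, 0, 0], 0.85],
  [[0, 0, 0], [0, 0, 0], 0.85],
])

```text
time: 42.0
tool_pos: [0.6369, 0.0119, 0.2231]
eef_rot: [[0.297, 0.939, -0.171], [0.813, -0.343, -0.472], [-0.502, 0.001, -0.865]]
contact_force: [-0.4, -0.0, -1.1]
grip_width: 0.849
grip_force: 0.0
```

Run:
```python
from h import *
rel('big_vase_bulb','big_vase_neck','wide_stand_ring',4)
rel('small_vase_bulb','small_vase_neck','narrow_stand_ring',4)
```

```text
scene [ 0.6271 -0.0262  0.0874] [ 0.6243 -0.0271  0.1433] [ 0.6201 -0.0283  0.0559] ring-bulb mm [ -7.   -2.1 -31.5] axis [-0.05   -0.0161  0.9986]
top [ 0.3673 -0.3332  0.0002] [ 0.6251 -0.0257  0.1457] [ 0.622  -0.0282  0.055 ] ring-bulb mm [254.7 305.   54.8] axis [0.604  0.7204 0.3409]
scene [ 0.6228 -0.0264  0.0847] [ 0.626  -0.0276  0.143 ] [ 0.6164 -0.0276  0.0548] ring-bulb mm [ -6.4  -1.2 -29.9] axis [ 0.0548 -0.0205  0.9983]
top [ 0.6269 -0.026   0.0838] [ 0.6249 -0.0272  0.1441] [ 0.6262 -0.0277  0.0837] ring-bulb mm [-0.7 -1.7 -0.1] axis [-0.0331 -0.0199  0.9993]
scene [ 0.6248 -0.0278  0.0878] [ 0.6214 -0.0302  0.1428] [ 0.3717  0.3153 -0.0007] ring-bulb mm [-253.1  343.1  -88.5] axis [-0.0616 -0.0435  0.9971]
top [ 0.6256 -0.028   0.0858] [ 0.4128 -0.0094  0.0039] [ 0.6215 -0.0289  0.0557] ring-bulb mm [ -4.1  -0.9 -30.1] axis [-0.9302  0.0813 -0.358 ]
scene [ 0.6232 -0.03    0.0864] [ 0.6255 -0.0288  0.1443] [ 0.6182 -0.0285  0.0544] ring-bulb mm [ -5.    1.5 -32. ] axis [0.0397 0.0207 0.999 ]
top [ 0.6259 -0.0286  0.0872] [ 0.6235 -0.0266  0.1456] [ 0.6219 -0.0284  0.
[... 846 characters left out ...]
 nan nan] [ 0.5273 -0.2751  0.0549] ring-bulb mm [  1.5  -1.4 -32.4] axis [nan nan nan]
top [ 0.5249 -0.2756  0.0844] [ 0.5317 -0.2775  0.136 ] [ 0.6912  0.1734 -0.0015] ring-bulb mm [166.3 449.  -85.9] axis [ 0.1306 -0.0365  0.9908]
scene [ 0.5264 -0.2747  0.0849] [ 0.5282 -0.2754  0.1388] [ 0.5296 -0.2748  0.0549] ring-bulb mm [  3.2  -0.1 -30. ] axis [ 0.0334 -0.013   0.9994]
top [ 0.5254 -0.276   0.086 ] [ 0.5319 -0.2792  0.1349] [ 0.5293 -0.2726  0.0544] ring-bulb mm [  3.9   3.4 -31.6] axis [ 0.1315 -0.0647  0.9892]
median [  3.55   1.65 -30.45] [ 0.1136 -0.035   0.9929]
45.2 [0.6375 0.0123 0.2243]
tool-frame ring-bulb mm [17.6519  2.6984 24.9731] axis in tool [-0.4921  0.1211 -0.8621]
```

Run:
```python
from h import *
F=[optics.grab_frame('top') for _ in range(4)]; g=F[0]; im=np.mean([f['img'] for f in F],0)
C=np.array(g['cam_to_world']);T=np.linalg.inv(C);print('cam',C[:3,3])
pr=lambda P:cv2.projectPoints(np.array([P],float),cv2.Rodrigues(T[:3,:3])[0],T[:3,3],g['K'],np.array(g['dist']))[0].ravel()
def ray(uv,z):
    d=C[:3,:3]@np.r_[cv2.undistortPoints(np.array([[uv]],float),g['K'],np.array(g['dist'])).ravel(),1]; return C[:3,3]+d*(z-C[2,3])/d[2]
for nm,c,bz,h in (('small',[.529,-.2745],.083,.076),('big',[.6225,-.028],.087,.084)):
    u0=pr([*c,bz+h]); x0,y0=np.round(u0).astype(int); w=11
    I=im[y0-w:y0+w+1,x0-w:x0+w+1]; v=I.max(2); 
    wt=np.clip(90-v,0,None) if nm=='small' else np.clip(v.min()+35-v,0,None)
    n,l=cv2.connectedComponents((wt>0).astype(np.uint8)); 
    k=max(range(1,n),key=lambda k:wt[l==k].sum()-50*np.hypot(*(np.argwhere(l==k).mean(0)-w))); wt=wt*(l==k)
    yy,xx=np.mgrid[-w:w+1,-w:w+1]; m=np.array([(wt*xx).sum(),(wt*yy).sum()])/wt.sum()+[x0,y0]
    print(nm,'npix',(wt>0).sum(),'expected',u0,'mouth px',m,'mouth xy',ray(m,bz+h))
    if nm=='small':
        w=26;b0=np.round(pr([*c,bz])).astype(int);I=im[b0[1]-w:b0[1]+w+1,b0[0]-w:b0[0]+w+1]
        r=(I[...,2]-1.0*(I[...,0]+I[...,1])/2)
        red=(I[...,1]-I[...,0]<20)&(I[...,2]-I[...,1]>35)
        print('red',red.sum()); 
    b0=np.round(pr([*c,bz])).astype(int);w=22
    cv2.imwrite(f'pics/z_{nm}.png',cv2.resize(im[b0[1]-w:b0[1]+w,b0[0]-w:b0[0]+w].astype(np.uint8),(400,400),interpolation=cv2.INTER_CUBIC))
    ys,xs=np.nonzero(red) if nm=='small' else ([],[])
    if len(ys)>5:
        pts=np.float32(np.c_[xs,ys]+b0-26); e=cv2.fitEllipse(pts); print('band ellipse',e,'centre xy at bz',ray(e[0],bz),'xy range',pts.min(0),pts.max(0))
```

```text
cam [ 0.3592 -0.0074  1.1198]
small npix 30 expected [374.5191 179.6125] mouth px [375.5479 179.3012] mouth xy [ 0.5298 -0.277   0.159 ]
red 19
band ellipse ((363.36865234375, 185.7073974609375), (17.071897506713867, 25.609338760375977), 154.66966247558594) centre xy at bz [ 0.5264 -0.2656  0.083 ] xy range [355. 179.] [372. 198.]
big npix 60 expected [273.1357 141.9601] mouth px [272.25   140.9988] mouth xy [ 0.625  -0.0258  0.171 ]
```

```bash
python3 -c "
from h import *
print(workorder.close_job())"
```

```text
the job is handed in; nothing more can be done
None
```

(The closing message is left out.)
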